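# Proof-load a swing-out wall hook and pack the weights away

## Task

Load-test the folding wall hook: swing its arm out square to the board, hang every test weight on it by its window so that they all hang there together, untouched, for at least two seconds. Then take the weights off again and stand each upright in a bay of its own in the open case, fold the empty hook flat against the board, and press the case lid down until it snaps fully shut. Leave the jar, tape roll and screwdriver where they are.

Things in the scene. Friction and masses are not known exactly. Their poses are not given: they have to be found in the camera images.
- hook_board: Upright plywood board, 300 mm wide, 186 mm high, fixed on the bench, carrying the folding hook. Origin on the bench under the hook's upright hinge pin. Own x runs along the board (it reaches from x = -100 to +200 mm), own -y straight out of its face, which lies at y = +50 mm; z up. A bracket bridges the gap from face to pin
- hook_arm (a joint): Angle of the hook's arm about its upright hinge pin (rad): 0 folded, the arm lying parallel to the board along the board's +x, 50 mm in front of its face; 1.57 fully swung out along the board's -y, against its stop. Stiff hinge (about 0.35 N m): stays where it is left, about 2.5 N at the tip moves it
- hook_root (a point): Hinge end of the hook's arm, on the pin and the arm's centre line, 160 mm above the bench; x points along the arm to the tip, z up. The arm is a level round steel bar 12 mm thick, 150 mm long to the middle of its upturned end; within 15 mm of the pin the bracket is in the way
- hook_tip (a point): Top of the arm's upturned end: a round upright stub 12 mm thick, 150 mm from the pin, its top 16 mm above the arm's centre line (176 mm above the bench)
- weight1: Dark metal test weight, about 0.42 kg, 94 mm high, bottom-heavy. Origin at the centre of its underside. Block 54 (x) x 40 (y) x 24 mm high; above it a frame 46 mm wide, 12 mm thick (y): a window 34 wide x 40 mm high (z 24 to 64 mm), open through along y, topped by a solid grip bar 46 x 12 mm (z 64 to 94 mm). All weights alike; one of the three may be absent
- weight1_eye (a point): Middle of the top edge of weight1's window (64 mm above its underside, axes as the weight's): this edge rests on the hook's arm when it hangs
- weight2: Second test weight, same as weight1
- weight2_eye (a point): Middle of the top edge of weight2's window
- weight3: Third test weight, same as weight1
- weight3_eye (a point): Middle of the top edge of weight3's window
- case: Grey plastic case fixed on the bench: outside 84 (x) x 216 (y) x 108 mm high, walls and floor 6 mm. Two dividers 4 mm thick, 36 mm high, at y = -34 and +34 mm make three bays in a row along its y. Origin at the centre of its underside. The lid is hinged on its +x top edge, swings up and back towards +x, and starts open
- bay0 (a point): Centre of the floor of the first bay, at y = -69 mm in the case, 6 mm above its underside; the bays measure 72 mm along the case's x and about 66 mm (the middle one 64 mm) along its y
- bay1 (a point): Centre of the floor of the middle bay
- bay2 (a point): Centre of the floor of the third bay, at y = +69 mm in the case
- lid (a joint): Opening angle of the lid (rad): 0 shut flat on the rim, 2.0 open, leaning back. Friction hinge: stays where it is left. A spring catch in the middle of the front stops it at about 0.10 rad; a firm push (about 10 N) down on the front tab takes it past, and the catch then holds it shut
- lid_hinge (a point): Middle of the lid's hinge line, on the case's +x top edge (x = +42 mm, 108 mm above the bench), axes as the case's; the line runs along the case's y
- lid_front (a point): Top of the thumb tab in the middle of the lid's front edge, 93 mm from the hinge line. The lid is a plate 8 mm thick, 86 mm from hinge to edge and 216 mm long; the tab is 50 mm wide and sticks out to 104 mm from the hinge line
- glue_jar: Bystander: glue jar 56 mm across, 85 mm high. Origin at the centre of its underside
- tape_roll: Bystander: roll of paper tape lying flat, 84 mm across, 24 mm high. Origin at the centre of its underside
- screwdriver: Bystander: screwdriver lying on the bench beyond the case. Origin at about the middle of its underside
There are look-alikes about, which are no part of the job. Leave any red look-alike of the weight2 alone. There is more than one size of the case; the job needs the smaller.

How it is judged:
On the way, in this order (a step that is already met when the one before it is completed fails the run):
1. the hook's arm is swung out square to the board (value of joint hook_arm above 1.42 rad), for 0.2 s.
2. every weight hangs by its window on the swung-out arm, all together and untouched by the fingers, for two seconds (1.8 s counted) (value of joint hook_arm above 1.3 rad and x of weight1_eye in the frame of hook_root between 0.01 and 0.145 m and y of weight1_eye in the frame of hook_root between -0.016 and 0.016 m and z of weight1_eye in the frame of hook_root between 0 and 0.014 m and angle between each of weight1, weight2, weight3's own z axis and vertical below 1 rad and contact force between the fingers and weight1 below 0.3 N and x of weight2_eye in the frame of hook_root between 0.01 and 0.145 m and y of weight2_eye in the frame of hook_root between -0.016 and 0.016 m and z of weight2_eye in the frame of hook_root between 0 and 0.014 m and contact force between the fingers and weight2 below 0.3 N and x of weight3_eye in the frame of hook_root between 0.01 and 0.145 m and y of weight3_eye in the frame of hook_root between -0.016 and 0.016 m and z of weight3_eye in the frame of hook_root between 0 and 0.014 m and contact force between the fingers and weight3 below 0.3 N), for 1.8 s.
3. every weight stands upright in the case (x of weight1 in the frame of case between -0.033 and 0.033 m and y of weight1 in the frame of case between -0.102 and 0.102 m and z of each of weight1, weight2, weight3 in the frame of case below 0.014 m and angle between each of weight1, weight2, weight3's own z axis and vertical below 0.15 rad and x of weight2 in the frame of case between -0.033 and 0.033 m and y of weight2 in the frame of case between -0.102 and 0.102 m and x of weight3 in the frame of case between -0.033 and 0.033 m and y of weight3 in the frame of case between -0.102 and 0.102 m), for 0.2 s.
At the end, for the whole second after the job is handed in: Every weight present stands upright (within 0.15 rad) on the floor of the case, the hook's arm is folded to within 0.12 rad of flat, the lid is shut past its catch (under 0.04 rad), and everything is still (all of step 3 and linear speed of each of weight1, weight2, weight3 below 0.05 m/s and value of joint hook_arm below 0.12 rad and value of joint lid below 0.04 rad); the robot touches nothing.
It fails at once if glue jar moved more than 30 mm (distance of glue_jar from where it was at the start of the episode above 0.03 m).
It fails at once if tape roll moved more than 30 mm (distance of tape_roll from where it was at the start of the episode above 0.03 m).
It fails at once if screwdriver moved more than 30 mm (distance of screwdriver from where it was at the start of the episode above 0.03 m).
Of weight1, weight2, weight3 only 2 to 3 are there at a start; the rules pass over those that are not, and their reading is None.
At some moment in a run one of weight1, weight2, weight3 may be knocked a few centimetres aside while the robot is not near it.
It also fails if it takes over 210 s, if anything falls off the work surface, if the arm or the gripper's body presses on something with over 40 N, if the wrist force passes 120 N, or if a joint passes its speed limit or range.

## Robot

A 6-joint arm with a two-finger parallel gripper is mounted at the origin on the work surface. World frame = base frame: x ahead of the robot, y to its left, z up, the work surface at z = 0. Lengths are in m, angles in rad, forces in N, time in s.
With the tool pointing down it reaches from about 0.3 to 0.775 m from the base axis. Payload 14.6 kg.
Tool frame: the origin (TCP) lies at the centre of the arm's flange, where the gripper is bolted on; the fingertips stand 199 mm ahead of it and the grasp point (between the pads) lies 180 mm ahead of it; z points along the fingers, y is the line along which they close (so a half turn about z gives the same grasp; the last joint's range is limited). The gripper opens to 94 mm and grips with 3 to 60 N. Pads are 16 mm wide; open, the fingers measure 119 mm over their backs; the gripper's body (75 mm by 177 mm) begins 78 mm behind the grasp point.
Start: joints at [-1.233, 0.3, 1.521, -0, 1.321, -0.067], TCP at [0.217, -0.506, 0.405] pointing down, gripper open.
Joint ranges: [-3.03, 3.03], [-0.79, 2.21], [0.23, 2.52], [-1.04, 4.18], [0, 3.07], [-2.55, 2.55]. Speed limits (rad/s): [2.22, 2.22, 2.57, 3.14, 3.14, 3.14].

## Interface

Orientations are given as [roll, pitch, yaw] about the fixed x, y, z axes, in that order (R = Rz(yaw) Ry(pitch) Rx(roll)).
In Python, from station import ctrl gives the robot as it stands. The module is installed in compiled form; this text tells all that it offers.
- The arm moves only by the tool servo_tool, never from a script. Its argument "motion" is a list of rows, each a list of 5 numbers: the closure, from 0 (fully open) to 1 (shut), then the shift along the world's x, y, z in cm, then the turn about the world's z in degrees. A call has 1 to 20 rows; each row is the pose to reach, as a shift and turn from the pose commanded when the call began; what a row does not reach only later rows make up. A row lasts 1/8 s, in which the tool goes at most 62.5 mm and 10.7 degrees, less where a joint would pass 70% of its speed; a pose out of reach is approached as far as the arm can. A call with a gripper value outside its range is refused whole. The fingers move at their own pace and stop on an object; "squeeze" is the grip in N (left out, the last holds). Time passes only in rows, so rows that repeat a pose let the fingers close. It gives the time, the measured TCP pose, the force, the opening and the grip force at its end, in the units of the state.
- ctrl.get_obs(): the state, without advancing time (a new reading comes with each control period).
- ctrl.camera(name): name is "scene" or "top" or "wrist"; returns a dict with "image" (420x560x3 uint8, red, green, blue), "fx", "fy", "cx", "cy" (pixels), "dist" ([k1, k2, p1, p2, k3] as OpenCV has them; the pictures are not rectified), "camera_from_world" (4x4, takes a point from world to camera coordinates); the wrist camera has in their place "hand_eye" (4x4, takes a point from camera to tool coordinates, whose origin is the TCP and whose axes are the flange's). Camera axes: x right, y up, looking along -z (the intrinsics and any distortion apply to the point x, -y, -z); pixel columns grow to the right and rows downward; lengths in m; the calibration is good to about 2 mm. A picture is of the moment at which its call begins: read the wrist's pose just before it. There is no depth.
- ctrl.hand_in(): hands the job in; it is judged then, once.
The state is a dict: "time_s": time; "qpos": joint angles; "joint_vel": joint speeds; "tau": joint torques, N m; "ee_pos": TCP position; "eef_rot": TCP orientation; "force": force on the tool from outside, world axes, zero at the start; "moment": the same for the moment, N m; "grip_width": finger opening in m; "grip_force": force on a finger pad.
Only numpy, scipy, OpenCV 4.12 (cv2) and the standard library are available. Lean on these libraries where they do the work, as an engineer would, in place of code of your own. Each camera call takes 0.05 s, during which the arm holds its last target. There are 200 camera calls.

## Working session

There is one attempt and no reset: what is moved stays moved. The work goes in short steps, Python scripts to look and compute and a tool call to move; the robot and the scene stay as the last step left them, time stands still between calls to the robot, and variables do not carry over. Pictures are saved under pics/ and viewed, at most 14 in all, crops included, and the job is handed in when it is done.

Besides the shell and the picture viewer there is one more tool, called as name(argument=value, ...) on one line, values as JSON. servo_tool: Moves the arm, as the interface text tells. Its arguments: {"type":"object","properties":{"motion":{"type":"array","items":{"type":"array","items":{"type":"number"}}},"squeeze":{"type":"number"}},"required":["motion"]}

```bash
mkdir -p pics; cat > h.py <<'E'
import numpy as np, cv2
from station import ctrl
from scipy.spatial.transform import Rotation as R
def cam(name):
    o=ctrl.get_obs(); c=ctrl.camera(name)
    if name=="wrist":
        T=np.eye(4);T[:3,:3]=R.from_euler('xyz',o['eef_rot']).as_matrix();T[:3,3]=o['ee_pos']
        c['W']=T@np.array(c['hand_eye'])
    else: c['W']=np.linalg.inv(np.array(c['camera_from_world']))
    c['K']=np.array([[c['fx'],0,c['cx']],[0,c['fy'],c['cy']],[0,0,1]]);c['d']=np.array(c['dist'],float)
    return c
def save(c,f,box=None,s=1):
    im=c['image'][:,:,::-1]
    if box: im=im[box[1]:box[3],box[0]:box[2]]
    cv2.imwrite('pics/'+f,cv2.resize(im,None,fx=s,fy=s,interpolation=cv2.INTER_CUBIC))
def ray(c,px):
    p=cv2.undistortPoints(np.array(px,float).reshape(-1,1,2),c['K'],c['d']).reshape(-1,2)
    d=np.c_[p[:,0],-p[:,1],-np.ones(len(p))]@c['W'][:3,:3].T
    return c['W'][:3,3],d
def plane(c,px,z):
    o,d=ray(c,px); return o+d*((z-o[2])/d[:,2])[:,None]
def proj(c,P):
    P=np.atleast_2d(P); q=(P-c['W'][:3,3])@c['W'][:3,:3]
    q=q*[1,-1,-1]
    return cv2.projectPoints(q.reshape(-1,1,3),np.zeros(3),np.zeros(3),c['K'],c['d'])[0].reshape(-1,2)
E
python3 - <<'E'
from h import *
np.set_printoptions(precision=3,suppress=True)
for n in ['top','scene']:
    c=cam(n); save(c,n+'0.png',s=1.42); print(n,c['W'],c['fx'],c['dist'])
print(ctrl.get_obs())
E
```

```text
top [[-0.026  0.985 -0.168  0.388]
 [-1.    -0.028 -0.005 -0.092]
 [-0.01   0.168  0.986  1.552]
 [ 0.     0.     0.     1.   ]] 468.70584414142365 [-0.076  0.     0.     0.     0.   ]
scene [[ 0.821 -0.488  0.297  0.963]
 [ 0.571  0.69  -0.445 -0.641]
 [ 0.012  0.534  0.845  1.179]
 [ 0.     0.     0.     1.   ]] 396.33500288274365 [0.034 0.    0.    0.    0.   ]
{'time_s': 0.1, 'qpos': array([-1.233,  0.3  ,  1.522, -0.   ,  1.321, -0.067]), 'joint_vel': array([ 0.   , -0.001, -0.002,  0.001,  0.   ,  0.001]), 'tau': array([  0.002, -53.265, -35.329,   0.071,   0.023,  -0.   ]), 'ee_pos': array([ 0.217, -0.506,  0.404]), 'eef_rot': array([-3.141, -0.   ,  0.405]), 'force': array([-0.157, -0.807, -0.539]), 'moment': array([-0.025,  0.054, -0.009]), 'grip_force': 0.0, 'grip_width': 0.09395244138189962}
```

View pics/top0.png

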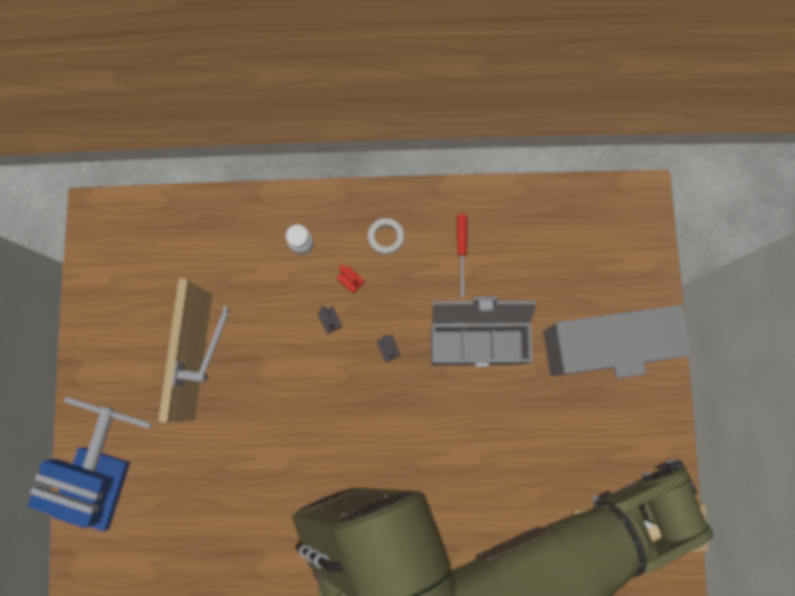

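View pics/scene0.png

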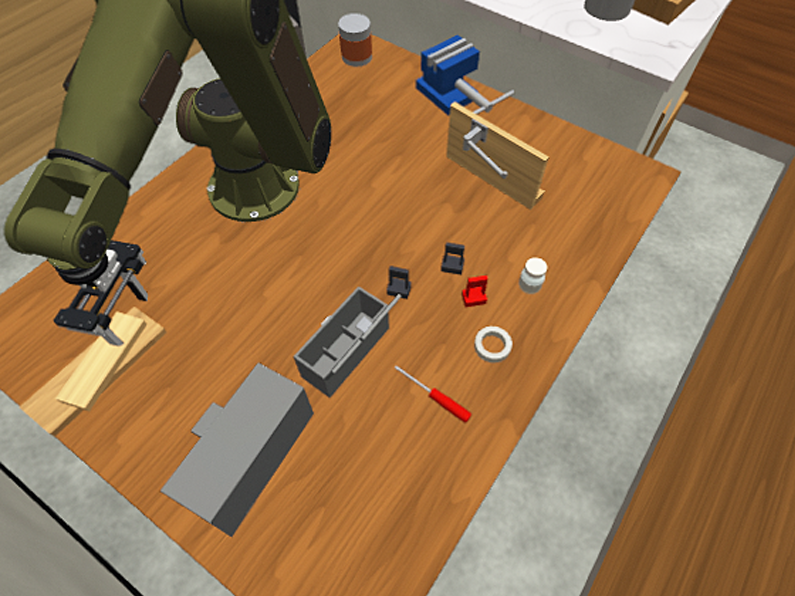

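The top view shows the board and hook at left (pin at about 204,377, tip at 224,310). Two dark weights are at (329,319) and (388,348), and the red look-alike is at (350,278). The small open case is centred at about (481,344), and the larger closed case is at right. I see no third weight so far.

```bash
python3 - <<'E'
from h import *
c=cam('top'); save(c,'top1.png',(105,180,385,310),2.85)
c=cam('scene'); save(c,'scene1.png',(200,60,400,210),4)
E
```

```text
(no output)
```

View pics/top1.png

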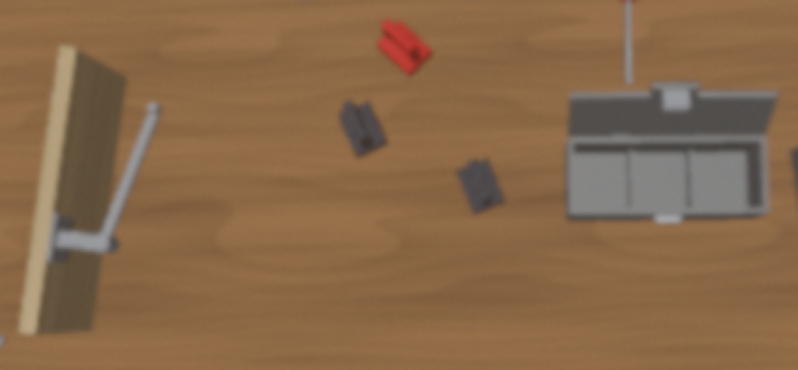

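View pics/scene1.png

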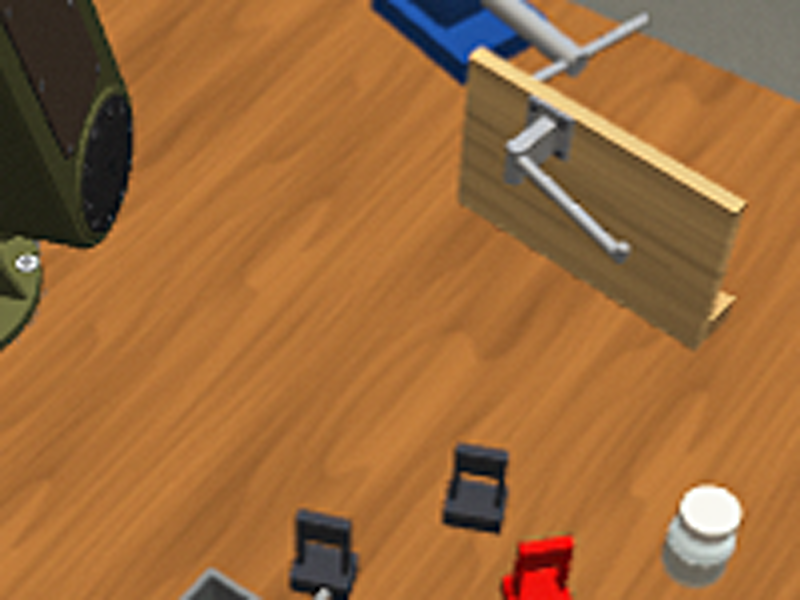

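The crops show two weights, with the bar tops of A at (457–508, ~450) and B at (297–352, ~516) in scene1. The hook is slightly open, with its tip at (153,106) and pin at (107,242) in top1. The case rim runs x 568–768, y 138–217.

```bash
python3 - <<'E'
from h import *
np.set_printoptions(precision=4,suppress=True)
t=cam('top'); s=cam('scene')
T=lambda *p: np.array(p,float)/2.85+[105,180]
S=lambda *p: np.array(p,float)/4+[200,60]
print('board front top',plane(t,T((75,48),(36,332)),.186)); print(plane(s,S((737,212),(472,60)),.186))
print('tip',plane(t,T((153,106)),.176),plane(s,S((621,247)),.176))
print('pin',plane(t,T((107,242)),.172),plane(s,S((516,150)),.172))
print('case rim TL TR BL BR',plane(t,T((568,138),(766,138),(568,217),(768,214)),.108))
print('case front foot',plane(t,T((568,219),(768,216)),.108))
print('lid edge',plane(t,T((570,94),(776,94)),.19))
print('A bar top',plane(s,S((457,446),(508,455)),.094)); print('B',plane(s,S((297,511),(353,520)),.094))
for im,n in ((t,'t'),(s,'s')):
    g=im['image'].astype(int); m=((g.max(2)<75)&(g.max(2)-g.min(2)<25)).astype(np.uint8)
    k,l,st,ce=cv2.connectedComponentsWithStats(m)
    for i in range(1,k):
        if 40<st[i,4]<900: print(n,st[i],ce[i], plane(im,[ce[i]],.03)[0], cv2.minAreaRect(np.argwhere(l==i)[:,::-1].astype(np.float32)))
E
```

```text
board front top [[0.6659 0.3744 0.186 ]
 [0.3716 0.4078 0.186 ]]
[[0.6718 0.3712 0.186 ]
 [0.3799 0.4017 0.186 ]]
tip [[0.6034 0.2926 0.176 ]] [[0.6068 0.2868 0.176 ]]
pin [[0.4625 0.3399 0.172 ]] [[0.4688 0.3387 0.172 ]]
case rim TL TR BL BR [[ 0.5663 -0.1439  0.108 ]
 [ 0.5602 -0.3596  0.108 ]
 [ 0.4805 -0.1411  0.108 ]
 [ 0.4775 -0.3571  0.108 ]]
case front foot [[ 0.4784 -0.141   0.108 ]
 [ 0.4754 -0.357   0.108 ]]
lid edge [[ 0.6018 -0.1445  0.19  ]
 [ 0.5958 -0.3574  0.19  ]]
A bar top [[0.5786 0.081  0.094 ]
 [0.6192 0.0981 0.094 ]]
B [[ 0.5068 -0.0522  0.094 ]
 [ 0.5499 -0.0327  0.094 ]]
t [385 232  10  31 141] [389.227  246.6667] [ 0.5083 -0.4212  0.03  ] ((389.219970703125, 246.96002197265625), (30.231643676757812, 5.634891986846924), 79.69515228271484)
t [ 76 325  15  46  48] [ 83.2292 347.1875] [0.2098 0.5752 0.03  ] ((83.09571075439453, 347.6759948730469), (1.525710105895996, 46.83930206298828), 16.46001434326172)
t [457 353  32  39 228] [467.8465 378.2675] [ 0.0839 -0.6483  0.03  ] ((464.5901184082031, 374.9917907714844), (39.8194694519043, 25.351303100585938), 39.80557
[... 830 characters left out ...]
878906), 4.763641834259033)
s [ 87 196  16  16  67] [ 94.4925 203.6567] [ 0.0242 -0.4207  0.03  ] ((94.75000762939453, 204.75001525878906), (19.091886520385742, 5.65685510635376), 45.0)
s [210 205  60  52 859] [239.1059 229.3935] [ 0.4834 -0.2181  0.03  ] ((240.07933044433594, 233.03587341308594), (21.12371063232422, 65.86707305908203), 42.76882553100586)
s [207 221  67  58 727] [241.9367 254.9477] [ 0.5481 -0.2845  0.03  ] ((246.5352783203125, 252.1062469482422), (34.22950744628906, 72.74986267089844), 64.50244903564453)
s [  0 326 101  94 510] [ 49.8176 374.1392] [ 0.3488 -0.8419  0.03  ] ((49.068607330322266, 373.48431396484375), (136.55624389648438, 4.280071258544922), 43.41764450073242)
```

servo_tool(motion=[[0,0,0,8,0],[0,28,50,10,0],[0,28,50,10,0],[0,28,50,10,0],[0,28,50,10,0],[0,28,50,10,0],[0,28,50,10,0],[0,28,50,10,0],[0,28,50,10,0],[0,28,50,10,0],[0,28,50,10,0],[0,28,50,10,0],[0,28,50,10,0],[0,28,50,10,0]], squeeze=20)

```text
time_s: 2.05
ee_pos: [0.4962, -0.0067, 0.5048]
eef_rot: [3.141, -0.0, 0.403]
force: [0.5, -0.2, -0.3]
grip_width: 0.0939
grip_force: 0.0
```

```bash
python3 - <<'E'
from h import *
np.set_printoptions(precision=4,suppress=True)
w=cam('wrist'); a=w['image']; t=cam('top')['image']; s=cam('scene')['image']
print(ctrl.get_obs()['ee_pos'],ctrl.get_obs()['eef_rot'],w['W'])
r=lambda x:cv2.resize(x,(400,300))
im=np.vstack([np.hstack([r(a),r(t)]),np.hstack([r(s),np.zeros((300,400,3),np.uint8)])])
big=cv2.resize(a[:,:,::-1],(800,600)); cv2.imwrite('pics/w2.png',big); cv2.imwrite('pics/m2.png',im[:,:,::-1])
E
```

```text
[ 0.4964 -0.0061  0.5048] [ 3.1415 -0.0002  0.4038] [[ 0.3934  0.8918  0.2232  0.5604]
 [-0.9194  0.3814  0.0963  0.0198]
 [ 0.0007 -0.2431  0.97    0.4841]
 [ 0.      0.      0.      1.    ]]
```

View pics/m2.png

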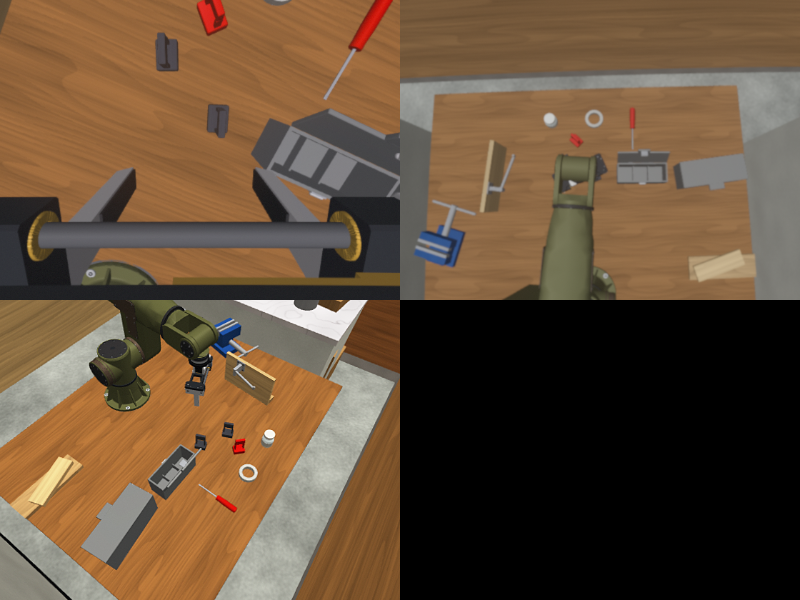

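Only two dark weights are present; the moved arm uncovers no third one. In the wrist view both have their bars nearly along tool x. Next I swing out the hook: first go above the board side of its arm.

servo_tool(motion=[[1,9,33,-4,47],[1,9,33,-4,47],[1,9,33,-4,47],[1,9,33,-4,47],[1,9,33,-4,47],[1,9,33,-4,47],[1,9,33,-4,47],[1,9,33,-4,47],[1,9,33,-4,47],[1,9,33,-4,47],[1,9,33,-4,47]])

```text
time_s: 3.58
ee_pos: [0.5866, 0.324, 0.465]
eef_rot: [3.141, -0.0, 1.225]
force: [-0.4, 0.2, -0.4]
grip_width: 0.0
grip_force: 0.0
```

```bash
python3 - <<'E'
from h import *
np.set_printoptions(precision=4,suppress=True)
o=ctrl.get_obs();print(o['ee_pos'],o['eef_rot'],o['qpos'])
w=cam('wrist');s=cam('scene')
a=cv2.resize(w['image'],(400,300)); b=cv2.resize(s['image'][60:210,150:350],(400,300))
cv2.imwrite('pics/m3.png',np.hstack([a,b])[:,:,::-1])
E
```

```text
[0.5866 0.324  0.465 ] [ 3.1413 -0.0003  1.2246] [0.45   0.5511 1.0315 0.     1.5586 0.7962]
```

View pics/m3.png

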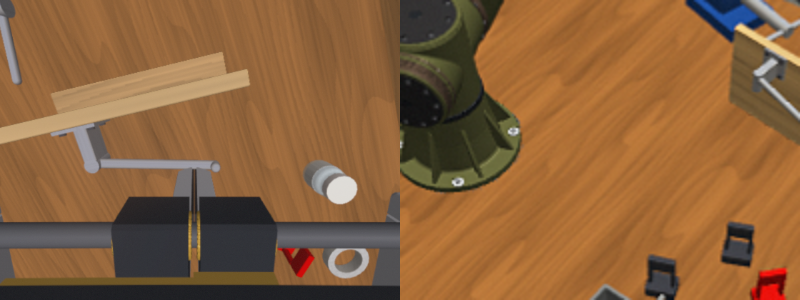

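The wrist view shows the pin at (92,163), the tip at (216,167) and the board's front edge running from about (0,138) to (249,80). I'll compute positions from it.

```bash
python3 - <<'E'
from h import *
np.set_printoptions(precision=4,suppress=True)
w=cam('wrist'); k=1.4
P=plane(w,np.array([(216,167)])*k,.176)[0];Q=plane(w,np.array([(92,164)])*k,.166)[0]
print(P,Q,np.hypot(*(P-Q)[:2]),np.degrees(np.arctan2(*(P-Q)[1::-1])))
print(plane(w,np.array([(0,141),(249,82)])*k,.186))
print(proj(w,[[.5866,.324,.266]])/k)
E
```

```text
[0.6039 0.2948 0.176 ] [0.4616 0.3464 0.166 ] 0.15140713326003363 -19.954010586333197
[[0.3887 0.408  0.186 ]
 [0.6664 0.3756 0.186 ]]
[[194.0402 177.5515]]
```

servo_tool(motion=[[1,0,0,-5,0],[1,0,0,-10,0],[1,0,0,-11.8,0],[1,0,0,-11.8,0],[1,-0.8,-2.2,-11.8,-6],[1,-1.5,-3.8,-11.8,-14],[1,-2.4,-5.2,-11.8,-22],[1,-3.5,-6.5,-11.8,-30],[1,-4.7,-7.7,-11.8,-38],[1,-6.1,-8.7,-11.8,-46],[1,-7.7,-9.4,-11.8,-54],[1,-9.3,-10,-11.8,-62],[1,-10.6,-10.2,-11.8,-68],[1,-11.8,-10.4,-11.8,-74],[1,-11.8,-10.4,-11.8,-74],[1,-11.8,-10.4,-11.8,-74]])

```text
time_s: 5.72
ee_pos: [0.4691, 0.2206, 0.3479]
eef_rot: [-3.141, -0.002, -0.064]
force: [-0.4, 0.6, 0.6]
grip_width: 0.0004
grip_force: 0.0
```

servo_tool(motion=[[1,1.5,0,0,0],[1,1.5,0,8,0],[1,1.5,0,12,0],[0.2,1.5,-6,15,0],[0.2,1.5,-12,15,0],[0.2,1.5,-12,15,0],[0.2,1.5,-12,15,0]])

```text
time_s: 6.6
ee_pos: [0.4838, 0.1006, 0.4969]
eef_rot: [-3.141, -0.0, -0.066]
force: [-0.7, 0.7, -0.1]
grip_width: 0.0367
grip_force: 0.0
```

```bash
python3 - <<'E'
from h import *
w=cam('wrist');s=cam('scene');save(w,'w4.png',s=1.4);print(ctrl.get_obs()['ee_pos'])
E
```

```text
[0.48377209 0.10141097 0.49652448]
```

View pics/w4.png

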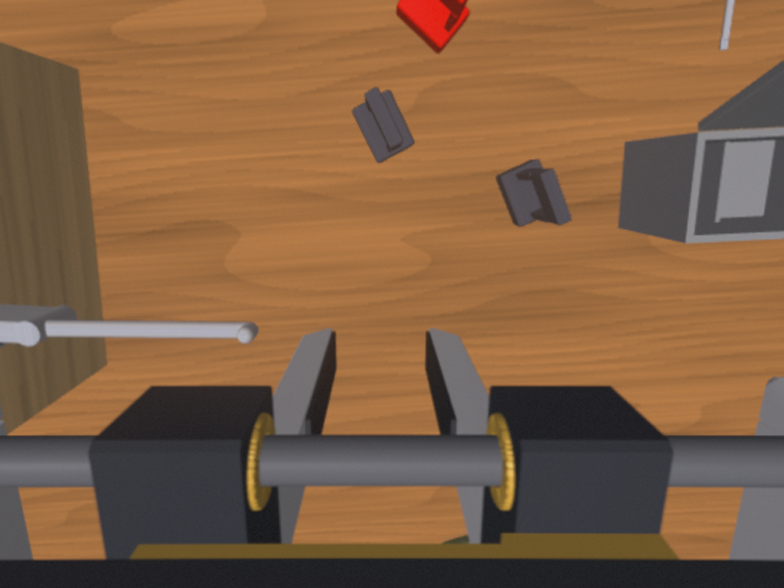

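The arm is swung out: in w4 the pin is at (27,330) and the tip at (247,332). Weight A's bar top spans about (374,92)–(395,148), and B's about (540,170)–(563,221).

```bash
python3 - <<'E'
from h import *
np.set_printoptions(precision=4,suppress=True)
w=cam('wrist'); k=1.4
P=plane(w,np.array([(247,332)])/k,.176)[0];Q=plane(w,np.array([(27,330)])/k,.166)[0]
print(P,Q,np.hypot(*(P-Q)[:2]),np.degrees(np.arctan2(*(P-Q)[1::-1])))
save(w,'w4c.png',(235,40,425,180),4)
for e in ([(374,92),(395,148)],[(540,170),(563,221)]):
    X=plane(w,np.array(e)/k,.094);d=X[0]-X[1];print(X.mean(0),np.hypot(*d[:2]),np.degrees(np.arctan2(d[1],d[0])))
E
```

```text
[0.4543 0.1927 0.176 ] [0.4623 0.3485 0.166 ] 0.15599705815609285 -92.95029477183357
[0.5924 0.0897 0.094 ] 0.04404660490107319 18.188813761469344
[ 0.5266 -0.0409  0.094 ] 0.04595401594682015 25.15961804067509
```

View pics/w4c.png

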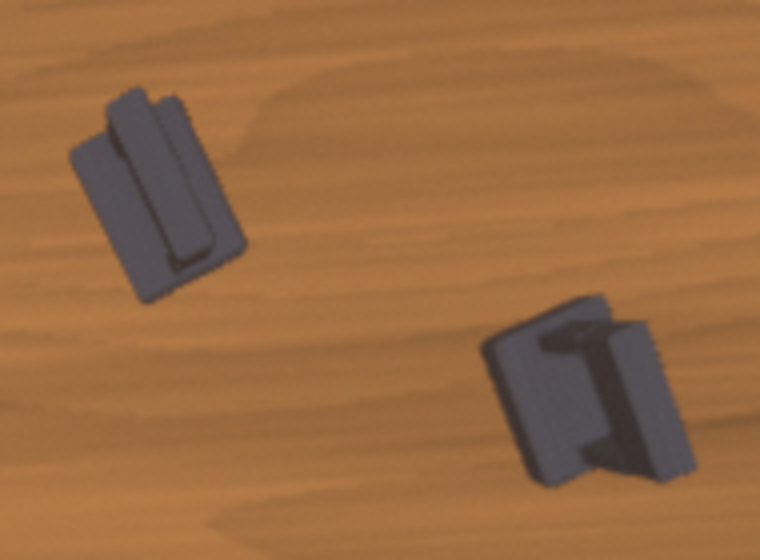

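The crop shows bar-top corners clearly. A: (107,105), (143,88), (213,245), (180,262). B: (608,330), (648,320), (695,468), (660,482).

```bash
python3 - <<'E'
from h import *
np.set_printoptions(precision=4,suppress=True)
w=cam('wrist')
for e in ([(107,105),(143,88),(213,245),(180,262)],[(608,330),(648,320),(695,468),(660,482)]):
    X=plane(w,np.array(e)/4+[235,40],.094);d=(X[0]+X[1]-X[2]-X[3])/2;print(X.mean(0),np.hypot(*d[:2]),np.degrees(np.arctan2(d[1],d[0])))
E
```

```text
[0.5943 0.0891 0.094 ] 0.04449213532487202 22.340044759461076
[ 0.5258 -0.0456  0.094 ] 0.045130390789180234 19.629993123189596
```

servo_tool(motion=[[0.4,5,-0.6,-6,10],[0.4,11,-1.2,-10,20],[0.4,11,-1.2,-10,26],[0.4,11,-1.2,-10,26],[0.4,11,-1.2,-10,26],[0.4,11,-1.2,-16,26],[0.4,11,-1.2,-21,26],[0.4,11,-1.2,-23,26],[0.4,11,-1.2,-23,26],[0.4,11,-1.2,-23,26],[1,11,-1.2,-23,26],[1,11,-1.2,-23,26],[1,11,-1.2,-23,26],[1,11,-1.2,-23,26],[1,11,-1.2,-23,26],[1,11,-1.2,-23,26]], squeeze=30)

```text
time_s: 8.8
ee_pos: [0.5936, 0.0885, 0.2665]
eef_rot: [-3.141, 0.0, 0.387]
force: [-0.2, -0.1, -0.3]
grip_width: 0.0117
grip_force: 30.0
```

servo_tool(motion=[[1,0,0,4,0],[1,0,0,9,0],[1,-4,0,12.2,-8],[1,-9,2,12.2,-16],[1,-14.3,4,12.2,-25.6],[1,-14.3,5,12.2,-25.6],[1,-14.3,5,12.2,-25.6],[1,-14.3,5,12.2,-25.6],[1,-14.3,5,12.2,-25.6],[1,-14.3,5,12.2,-25.6]])

```text
time_s: 10.05
ee_pos: [0.4509, 0.1382, 0.3884]
eef_rot: [3.141, 0.0, -0.06]
force: [0.3, -0.3, -3.1]
grip_width: 0.0117
grip_force: 30.0
```

```bash
python3 - <<'E'
from h import *
np.set_printoptions(precision=4,suppress=True)
w=cam('wrist');s=cam('scene');o=ctrl.get_obs();print(o['ee_pos'],o['eef_rot'])
p=proj(s,[[.4542,.193,.176],[.463,.343,.166],[.451,.1385,.185],[.451,.1385,.121]]);print((p-[240,60])*5)
a=cv2.resize(w['image'],(400,300)); b=cv2.resize(s['image'][60:180,240:400],(800,600))
save(s,'s5.png',(240,60,400,180),5)
E
```

```text
[0.4508 0.1383 0.3885] [ 3.1415  0.0002 -0.0597]
[[316.0809 295.8672]
 [440.596  187.1185]
 [267.7499 332.6364]
 [265.8924 396.243 ]]
```

View pics/s5.png

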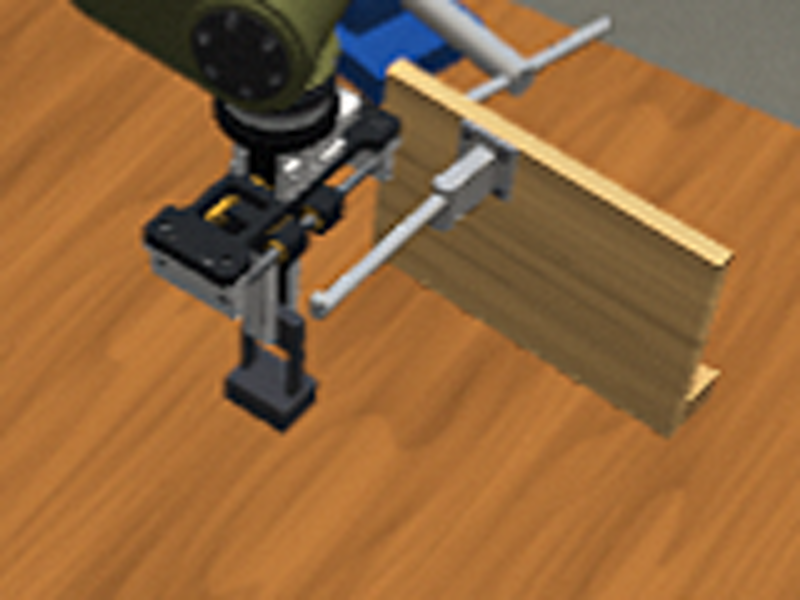

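The weight hangs straight in the fingers at (270,390). The tip is at (320,297), 4 px from where I predicted it. Next: thread the weight on.

servo_tool(motion=[[1,0.2,3,0,0],[1,0.4,6,0,0],[1,0.5,9,0,0],[1,0.7,12,0,0],[1,0.9,15,0,0],[1,0.9,15,0,0],[1,0.9,15,0,0],[1,0.9,15,-1,0],[1,0.9,15,-1.8,0],[1,0.9,15,-1.8,0],[1,0.9,15,-1.8,0]])

```text
time_s: 11.52
ee_pos: [0.4597, 0.2884, 0.3707]
eef_rot: [-3.142, -0.0, -0.06]
force: [0.1, -0.1, -3.4]
grip_width: 0.0121
grip_force: 30.0
```

```bash
python3 - <<'E'
from h import *
s=cam('scene');w=cam('wrist')
a=cv2.resize(s['image'][60:180,240:400],(400,300),interpolation=cv2.INTER_CUBIC); b=cv2.resize(w['image'],(400,300))
cv2.imwrite('pics/m6.png',np.hstack([a,b])[:,:,::-1])
E
```

```text
(no output)
```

View pics/m6.png

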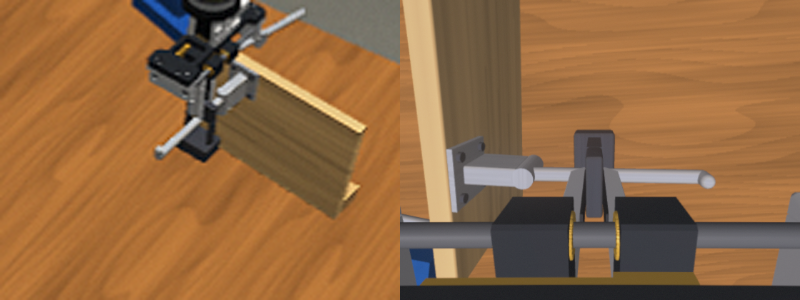

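The arm runs through the window, with the pin at (525,177) and tip at (707,181) in the right half. Lower it to contact.

servo_tool(motion=[[1,0,0,-0.2,0],[1,0,0,-0.2,0],[1,0,0,-0.2,0]])

```text
time_s: 12.0
ee_pos: [0.4596, 0.2885, 0.3687]
eef_rot: [-3.142, -0.0, -0.059]
force: [0.5, -0.1, -3.5]
grip_width: 0.0117
grip_force: 30.0
```

Not touching yet, so I'll go 1.5 mm further, then open a little and retreat.

servo_tool(motion=[[1,0,0,-0.15,0],[1,0,0,-0.15,0],[0.72,0,0,-0.15,0],[0.72,0,0,-0.15,0],[0.72,0,0,-0.15,0],[0.72,0,0,3,0],[0.72,0,0,8,0],[0.5,0,-6,12,0],[0.5,0,-10,14,0],[0.5,0,-10,14,0],[0.5,0,-10,14,0],[0.5,0,-10,14,0]])

```text
time_s: 13.5
ee_pos: [0.4597, 0.1893, 0.5077]
eef_rot: [3.141, 0.002, -0.058]
force: [-0.6, -0.5, -0.4]
grip_width: 0.0472
grip_force: 0.0
```

```bash
python3 - <<'E'
from h import *
s=cam('scene');w=cam('wrist');o=ctrl.get_obs();print(o['ee_pos'],o['eef_rot'])
a=cv2.resize(s['image'][80:200,240:400],(400,300),interpolation=cv2.INTER_CUBIC); b=cv2.resize(w['image'],(400,300))
cv2.imwrite('pics/m7.png',np.hstack([a,b])[:,:,::-1])
E
```

```text
[0.45966547 0.18923232 0.50789798] [ 3.14116716e+00  1.21660976e-03 -5.83050592e-02]
```

View pics/m7.png

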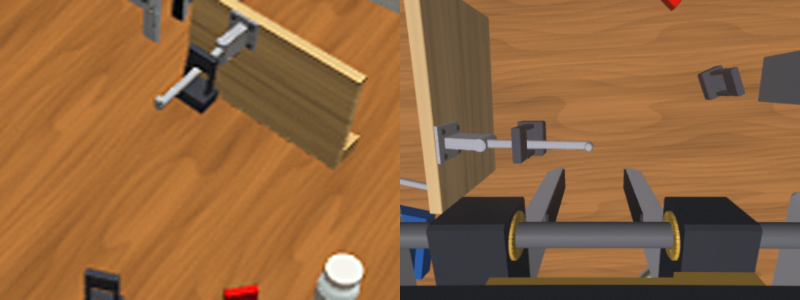

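Weight A hangs on the arm, untouched, at (527,140) on the right. B's bar top is near (734,80). I'll check B against the earlier estimate by colour mask before grasping.

```bash
python3 - <<'E'
from h import *
np.set_printoptions(precision=4,suppress=True)
w=cam('wrist')
print(plane(w,[[(734-400)*1.4,80*1.4]],.094), proj(w,[[.526,-.045,.094]])/1.4+[400,0])
print(plane(w,[[(517-400)*1.4,141*1.4]],.196))
E
```

```text
[[ 0.5284 -0.0391  0.094 ]] [[737.5895  81.3695]]
[[0.4703 0.2839 0.196 ]]
```

servo_tool(motion=[[0.4,2,-6,-3,8],[0.4,4,-12,-8,16],[0.4,6.7,-18,-10,24.5],[0.4,6.7,-23.4,-10,24.5],[0.4,6.7,-23.4,-10,24.5],[0.4,6.7,-23.4,-10,24.5],[0.4,6.7,-23.4,-16,24.5],[0.4,6.7,-23.4,-21,24.5],[0.4,6.7,-23.4,-24.1,24.5],[0.4,6.7,-23.4,-24.1,24.5],[0.4,6.7,-23.4,-24.1,24.5],[1,6.7,-23.4,-24.1,24.5],[1,6.7,-23.4,-24.1,24.5],[1,6.7,-23.4,-24.1,24.5],[1,6.7,-23.4,-24.1,24.5],[1,6.7,-23.4,-24.1,24.5],[1,6.7,-23.4,-24.1,24.5]])

```text
time_s: 15.78
ee_pos: [0.5266, -0.0456, 0.2675]
eef_rot: [-3.141, 0.0, 0.368]
force: [0.2, 0.8, -0.6]
grip_width: 0.0121
grip_force: 30.0
```

servo_tool(motion=[[1,0,0,5,0],[1,0,0,10,0],[1,-2,4,12.2,-8],[1,-5,9,12.2,-16],[1,-7.6,14,12.2,-24.5],[1,-7.6,18.3,12.2,-24.5],[1,-7.6,18.3,12.2,-24.5],[1,-7.6,18.3,12.2,-24.5],[1,-7.6,18.3,12.2,-24.5],[1,-7.4,21.3,12.2,-24.5],[1,-7.2,24.3,12.2,-24.5],[1,-7,27,12.2,-24.5],[1,-7,28.3,12.2,-24.5],[1,-7,28.3,12.2,-24.5],[1,-7,28.3,12.2,-24.5],[1,-7,28.3,10.4,-24.5],[1,-7,28.3,10,-24.5],[1,-7,28.3,9.8,-24.5],[1,-7,28.3,9.8,-24.5]])

```text
time_s: 18.15
ee_pos: [0.4571, 0.2365, 0.3687]
eef_rot: [-3.141, -0.005, -0.06]
force: [-2.8, -6.7, 20.1]
grip_width: 0.0115
grip_force: 30.0
```

```bash
python3 - <<'E'
from h import *
s=cam('scene');w=cam('wrist')
a=cv2.resize(s['image'][80:200,240:400],(400,300),interpolation=cv2.INTER_CUBIC); b=cv2.resize(w['image'],(400,300))
cv2.imwrite('pics/m8.png',np.hstack([a,b])[:,:,::-1])
E
```

```text
(no output)
```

View pics/m8.png

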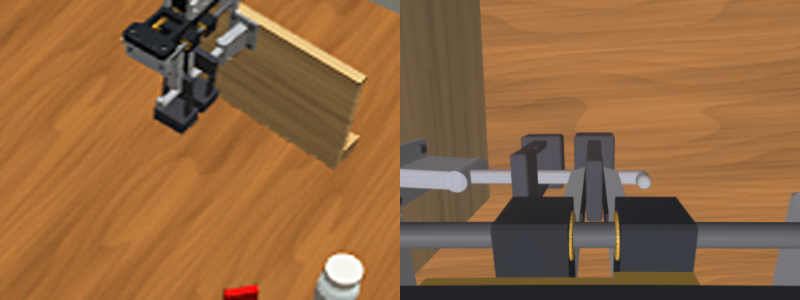

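The second weight is on the arm beside the first, pressing it with about 20 N. I'll ease up 3 mm, release and back off.

servo_tool(motion=[[1,0,0,0.3,0],[1,0,0,0.4,0],[1,0,0,0.4,0],[0.7,0,0,0.4,0],[0.7,0,0,0.4,0],[0.7,0,0,0.4,0],[0.7,0,0,3,0],[0.7,0,0,8,0],[0.5,0,-5,12,0],[0.5,0,-5,14,0],[0.5,0,-5,14,0],[0.5,0,-5,14,0],[0.5,0,-5,14,0]])

```text
time_s: 19.88
ee_pos: [0.4567, 0.1878, 0.5044]
eef_rot: [3.141, 0.002, -0.059]
force: [-0.3, 0.3, 0.3]
grip_width: 0.0471
grip_force: 0.0
```

servo_tool(motion=[[0.5,0,0,0,0],[0.5,0,0,0,0],[0.5,0,0,0,0],[0.5,0,0,0,0],[0.5,0,0,0,0],[0.5,0,0,0,0],[0.5,0,0,0,0],[0.5,0,0,0,0],[0.5,0,0,0,0],[0.5,0,0,0,0],[0.5,0,0,0,0],[0.5,0,0,0,0],[0.5,0,0,0,0],[0.5,0,0,0,0],[0.5,0,0,0,0],[0.5,0,0,0,0],[0.5,0,0,0,0],[0.5,0,0,0,0]])

```text
time_s: 22.12
ee_pos: [0.4566, 0.1875, 0.5057]
eef_rot: [-3.142, -0.0, -0.059]
force: [0.7, -0.8, -0.0]
grip_width: 0.0469
grip_force: 0.0
```

```bash
python3 - <<'E'
from h import *
w=cam('wrist');s=cam('scene');o=ctrl.get_obs();print(o['ee_pos'],o['eef_rot'])
a=cv2.resize(s['image'][80:200,240:400],(400,300),interpolation=cv2.INTER_CUBIC); b=cv2.resize(w['image'][90:300,0:280],(400,300),interpolation=cv2.INTER_CUBIC)
cv2.imwrite('pics/m9.png',np.hstack([a,b])[:,:,::-1])
E
```

```text
[0.45660731 0.18744754 0.50564698] [-3.14158597e+00  4.47239786e-06 -5.94767454e-02]
```

View pics/m9.png

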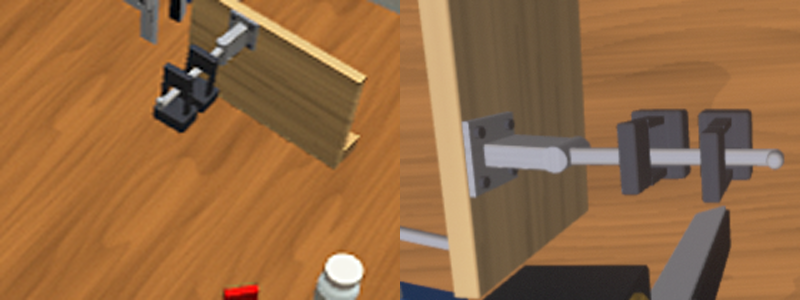

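Both weights hang on the arm, untouched, and have now done so for over 2.2 s. Bar-top centres are near (633,158) and (712,160) in the right half.

```bash
python3 - <<'E'
from h import *
np.set_printoptions(precision=4,suppress=True)
w=cam('wrist')
f=lambda p: np.c_[(np.array(p)[:,0]-400)*.7,90+np.array(p)[:,1]*.7]
for e in ([(618,124),(640,121),(622,194),(645,192)],[(700,122),(722,119),(702,202),(724,200)]):
    X=plane(w,f(e),.196);d=X[0]+X[1]-X[2]-X[3];print(X.mean(0),np.hypot(*d[:2])/2,np.degrees(np.arctan2(d[1],d[0])))
print(plane(w,f([(557,158)]),.17),plane(w,f([(774,158)]),.176))
E
```

```text
[0.4651 0.2836 0.196 ] 0.04517264658871649 -4.375530558515467
[0.4601 0.2335 0.196 ] 0.051794144499022206 -4.177305657743513
[[0.4628 0.3429 0.17  ]] [[0.4556 0.1955 0.176 ]]
```

servo_tool(motion=[[0.6,0,4.8,0,0],[0.6,0,4.8,0,0],[0.6,0,4.8,-5,0],[0.6,0,4.8,-10,0],[0.6,0,4.8,-13.5,0],[0.6,0,4.8,-13.5,0],[0.6,0,4.8,-13.5,0],[1,0,4.8,-13.5,0],[1,0,4.8,-13.5,0],[1,0,4.8,-13.5,0],[1,0,4.8,-13.5,0],[1,0,4.8,-13.5,0]])

```text
time_s: 23.78
ee_pos: [0.4567, 0.2355, 0.3711]
eef_rot: [-3.141, -0.001, -0.059]
force: [0.0, -0.1, 5.9]
grip_width: 0.012
grip_force: 30.0
```

servo_tool(motion=[[1,0,0,1,0],[1,0,0,1.9,0],[1,0,0,1.9,0],[1,0,0,1.9,0]])

```text
time_s: 24.28
ee_pos: [0.4566, 0.2354, 0.3894]
eef_rot: [3.141, 0.0, -0.059]
force: [-0.8, -0.7, -4.5]
grip_width: 0.0117
grip_force: 30.0
```

servo_tool(motion=[[1,-0.2,-3,0,0],[1,-0.3,-6,0,0],[1,-0.5,-9,0,0],[1,-0.6,-12,0,0],[1,0,-17,4,0],[1,1,-22,7,0],[1,2,-27,7,0],[1,3,-32,7,1],[1,4,-37,7,2.2],[1,5,-42,7,2.2],[1,6,-47,7,2.2],[1,6.3,-52,7,2.2],[1,6.3,-55.5,7,2.2],[1,6.3,-55.5,7,2.2],[1,6.3,-55.5,7,2.2],[1,6.3,-55.5,7,2.2],[1,6.3,-55.5,7,2.2]])

```text
time_s: 26.4
ee_pos: [0.5197, -0.3188, 0.4599]
eef_rot: [3.141, -0.0, -0.02]
force: [-0.0, -0.5, -4.6]
grip_width: 0.0119
grip_force: 30.0
```

```bash
python3 - <<'E'
from h import *
np.set_printoptions(precision=4,suppress=True)
w=cam('wrist');t=cam('top');s=cam('scene');o=ctrl.get_obs();print(o['ee_pos'],o['eef_rot'])
np.savez('case.npz',WW=w['W'])
C=np.array([.5211,-.2504]);y=np.radians(-1.2);Rm=np.array([[np.cos(y),-np.sin(y)],[np.sin(y),np.cos(y)]])
im=w['image'].copy()
for p in [(-.042,-.108),(-.042,.108),(.042,.108),(.042,-.108),(-.042,0)]:
    q=proj(w,[*(C+Rm@p),.108])[0]; cv2.drawMarker(im,(int(round(q[0])),int(round(q[1]))),(0,255,0),cv2.MARKER_CROSS,9)
si=s['image'].copy()
for p in [(-.042,-.108),(-.042,.108),(.042,.108),(.042,-.108)]:
    q=proj(s,[*(C+Rm@p),.108])[0]; cv2.drawMarker(si,(int(round(q[0])),int(round(q[1]))),(0,255,0),cv2.MARKER_CROSS,5)
a=cv2.resize(im,(480,360));b=cv2.resize(si[190:290,200:300],(320,320),interpolation=cv2.INTER_CUBIC)
b=cv2.copyMakeBorder(b,0,40,0,0,cv2.BORDER_CONSTANT)
cv2.imwrite('pics/m10.png',np.hstack([a,b])[:,:,::-1])
E
```

```text
[ 0.5197 -0.3192  0.4598] [ 3.1415 -0.0001 -0.0206]
```

View pics/m10.png

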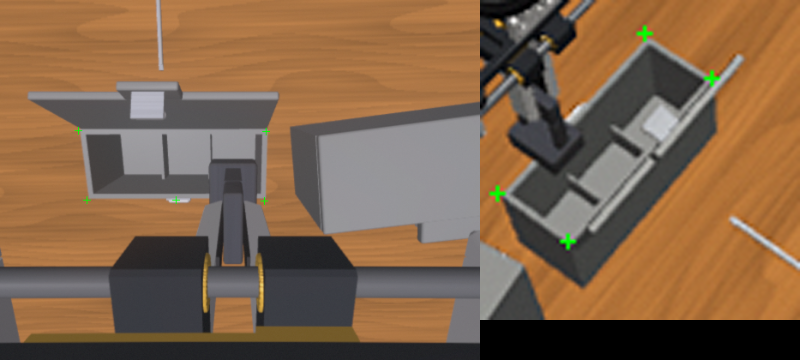

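The predicted rim corners lie within 2–4 px of the real ones in the wrist view (left front 86,200 vs 90,198). That puts the case about 1–2 mm further towards −y. The weight is square over bay0, so I lower it.

servo_tool(motion=[[1,0,-0.15,0,0],[1,0,-0.15,-5,0],[1,0,-0.15,-9,0],[1,0,-0.15,-13,0],[1,0,-0.15,-16,0],[1,0,-0.15,-18,0],[1,0,-0.15,-18.3,0],[1,0,-0.15,-18.3,0]])

```text
time_s: 27.55
ee_pos: [0.5197, -0.3212, 0.277]
eef_rot: [3.141, -0.0, -0.021]
force: [0.5, 0.2, -3.4]
grip_width: 0.012
grip_force: 30.0
```

servo_tool(motion=[[1,0,0,-0.1,0],[1,0,0,-0.2,0],[1,0,0,-0.2,0]])

```text
time_s: 27.92
ee_pos: [0.5197, -0.3211, 0.2756]
eef_rot: [3.141, -0.001, -0.021]
force: [-2.7, 0.8, 5.5]
grip_width: 0.0117
grip_force: 30.0
```

servo_tool(motion=[[0.75,0,0,0,0],[0.72,0,0,0,0],[0.72,0,0,0,0],[0.72,0,0,5,0],[0.6,0,0,10,0],[0.6,0,3,15,0],[0.6,-1,9,19,0],[0.6,-2,15,19,-1],[0.6,-3,21,19,-2],[0.6,-4,27,19,-2],[0.6,-5,33,19,-2],[0.6,-6,39,19,-2],[0.6,-6,45,19,-2],[0.6,-6,51,19,-2],[0.6,-6,57,19,-2],[0.6,-6,60.7,19,-2],[0.6,-6,60.7,19,-2],[0.6,-6,60.7,19,-2],[0.6,-6,60.7,19,-2]])

```text
time_s: 30.3
ee_pos: [0.4598, 0.285, 0.4648]
eef_rot: [-3.142, -0.0, -0.057]
force: [0.4, -0.1, -0.3]
grip_width: 0.0375
grip_force: 0.0
```

```bash
python3 - <<'E'
from h import *
np.set_printoptions(precision=4,suppress=True)
w=cam('wrist')
# dark-mask weight A in wrist: compare with expected bar top
p=proj(w,[[.46,.286+d,.196] for d in(-.006,.006)]+[[.46+e,.286,.196] for e in(-.023,.023)]);print(p)
g=w['image'].astype(int); m=((g.max(2)<110)&(g.max(2)-g.min(2)<25)).astype(np.uint8)
for v in range(150,250,6):
    r=np.flatnonzero(m[v,200:380])+200; print(v, r.min() if len(r) else None, r.max() if len(r) else None, len(r))
E
```

```text
[[276.3241 215.7867]
 [260.8853 216.6209]
 [270.2861 244.1085]
 [266.8439 187.0688]]
150 None None 0
156 None None 0
162 None None 0
168 None None 0
174 248 287 40
180 248 287 40
186 249 287 39
192 200 287 48
198 200 287 56
204 209 274 16
210 260 274 15
216 249 287 39
222 250 286 37
228 261 274 14
234 261 274 14
240 234 309 8
246 232 310 11
```

A's bar spans columns 260–274 where I expected 261–276, so it's still in place. I descend, grip and lift.

servo_tool(motion=[[0.6,0,0.2,-5,0],[0.6,0,0.2,-8.5,0],[0.6,0,0.2,-9.4,0],[0.6,0,0.2,-9.4,0],[0.6,0,0.2,-9.4,0],[1,0,0.2,-9.4,0],[1,0,0.2,-9.4,0],[1,0,0.2,-9.4,0],[1,0,0.2,-9.4,0],[1,0,0.2,-9.4,0],[1,0,0.2,-8.5,0],[1,0,0.2,-7.5,0],[1,0,0.2,-7.5,0],[1,0,0.2,-7.5,0]])

```text
time_s: 32.1
ee_pos: [0.4595, 0.2879, 0.3895]
eef_rot: [3.141, 0.0, -0.056]
force: [-0.6, -0.7, -2.5]
grip_width: 0.0121
grip_force: 30.0
```

servo_tool(motion=[[1,-0.2,-3,0,0],[1,-0.3,-6,0,0],[1,-0.5,-9,0,0],[1,-0.7,-12,0,0],[1,-0.9,-15,0,0],[1,-1,-18,0,0],[1,0,-23,4,0],[1,2,-28,7,0],[1,3,-33,7,1],[1,4,-38,7,2],[1,5,-43,7,2],[1,6.1,-48,7,2],[1,6.1,-53.9,7,2],[1,6.1,-53.9,7,2],[1,6.1,-53.9,7,2],[1,6.1,-53.9,7,2],[1,6.1,-53.9,7,2]])

```text
time_s: 34.22
ee_pos: [0.5207, -0.2501, 0.4599]
eef_rot: [3.142, -0.0, -0.02]
force: [0.2, 0.8, -3.3]
grip_width: 0.0116
grip_force: 30.0
```

servo_tool(motion=[[1,0,0,-5,0],[1,0,0,-9,0],[1,0,0,-13,0],[1,0,0,-16,0],[1,0,0,-18,0],[1,0,0,-18.3,0],[1,0,0,-18.4,0],[1,0,0,-18.4,0]])

```text
time_s: 35.22
ee_pos: [0.5207, -0.2508, 0.2764]
eef_rot: [3.141, -0.001, -0.021]
force: [-2.1, 1.1, 4.0]
grip_width: 0.012
grip_force: 30.0
```

Floor contact. Release and rise, then check from above numerically.

servo_tool(motion=[[0.75,0,0,0,0],[0.72,0,0,0,0],[0.72,0,0,0,0],[0.72,0,0,5,0],[0.6,0,0,10,0],[0.6,-4,0,15,0],[0.6,-8,0,20,0],[0.6,-12,0,22,0],[0.6,-12,0,22,0],[0.6,-12,0,22,0],[0.6,-12,0,22,0]])

```text
time_s: 36.6
ee_pos: [0.4014, -0.2511, 0.4945]
eef_rot: [-3.14, 0.002, -0.021]
force: [-0.3, 0.4, -0.2]
grip_width: 0.0374
grip_force: 0.0
```

```bash
python3 - <<'E'
from h import *
np.set_printoptions(precision=4,suppress=True)
w=cam('wrist');t=cam('top');o=ctrl.get_obs();print(o['ee_pos'],o['eef_rot'])
C=np.array([.5211,-.2515]);y=np.radians(-1.2);Rm=np.array([[np.cos(y),-np.sin(y)],[np.sin(y),np.cos(y)]])
for b in (-.069,0):
    q=[[*(C+Rm@[x,b+yy]),.1] for x,yy in((-.023,-.006),(-.023,.006),(.023,.006),(.023,-.006))]
    print(proj(w,q).round(1).tolist())
g=w['image'].astype(int); print('gray'); 
q=proj(w,[[*(C+Rm@[-.023,-.1]),.1],[*(C+Rm@[.023,.1]),.1]]).astype(int); print(q)
for v in range(q[:,1].min()-8,q[:,1].max()+9,6): print(v,' '.join('%d'%x for x in g[v,q[:,0].min():q[:,0].max():4].mean(1)))
E
```

```text
[ 0.4013 -0.2511  0.4947] [-3.1406  0.0014 -0.0205]
[[339.0, 97.1], [327.8, 97.0], [329.7, 50.2], [341.3, 50.2]]
[[274.5, 97.0], [263.3, 97.0], [263.1, 50.2], [274.7, 50.2]]
gray
[[362  97]
 [172  49]]
41 62 64 65 66 67 64 67 67 67 68 65 65 68 68 66 66 67 66 67 68 66 66 66 68 65 67 67 67 66 66 66 67 64 66 66 65 66 66 65 65 66 65 66 65 66 66 66 68
47 63 63 64 65 67 66 67 67 67 69 68 69 68 68 66 66 68 80 67 68 67 68 68 67 67 67 68 67 68 69 67 78 70 66 67 67 66 67 66 67 66 67 65 66 66 65 79 77
53 64 65 64 64 63 123 127 126 126 124 124 124 123 123 120 121 121 139 80 120 119 118 118 108 67 68 117 116 130 131 132 127 131 130 130 131 130 129 130 130 96 78 77 129 112 78 78 81
59 64 65 65 64 65 141 163 165 164 163 163 162 161 161 160 162 160 159 83 159 157 158 157 101 85 86 151 155 154 154 152 140 152 152 152 150 150 150 148 59 80 85 83 147 108 79 78 79
65 64 65 65 64 66 124 164 164 164 163 163 162 162 161 161 160 160 160 89 157 158 85 85 83 84 86 83 84 78 153 153 142 153 151 146 86 84 82 57 57 83 84 85 147 98 77 77 79
71 63 66 64 65 66 97 165 163 163 163 162 163 162 161 161 162 160 159 89 15
[... 239 characters left out ...]
4 84 82 148 87 79 79 79
83 73 67 67 66 67 79 163 164 162 162 162 161 161 160 160 159 160 159 102 158 156 87 85 83 86 87 85 84 80 153 151 144 152 151 111 86 84 83 83 58 85 84 83 147 81 79 79 78
89 82 67 68 68 67 69 163 163 162 161 161 160 160 161 160 159 159 158 116 157 157 87 86 84 85 86 87 86 80 153 151 144 152 151 99 85 86 84 87 58 83 85 86 147 79 78 79 79
95 113 65 67 68 66 68 163 162 162 161 161 160 161 159 158 158 159 159 117 157 158 87 87 82 85 87 85 86 80 152 152 145 151 151 98 87 86 83 83 59 83 85 94 147 79 80 80 79
101 147 67 68 66 68 67 162 161 161 160 159 159 159 159 158 156 159 157 133 156 156 88 87 83 54 57 88 87 80 153 152 144 151 151 88 86 86 77 57 54 59 85 102 148 81 80 79 80
```

Both weights stand at the expected pixels in bay0 and bay1. Now fold the hook: go to the outer (−x) side of its arm.

servo_tool(motion=[[1,1,6,0,0],[1,2,12,0,0],[1,2.9,18,0,0],[1,2.9,24,0,-2],[1,2.9,30,0,-2],[1,2.9,36,0,-2],[1,2.9,42,0,-2],[1,2.9,47.6,0,-2],[1,2.9,47.6,0,-2],[1,2.9,47.6,0,-2],[1,2.9,47.6,0,-2],[1,2.9,47.6,-6,-2],[1,2.9,47.6,-12,-2],[1,2.9,47.6,-14.8,-2],[1,2.9,47.6,-14.8,-2],[1,2.9,47.6,-14.8,-2]])

```text
time_s: 38.7
ee_pos: [0.43, 0.2246, 0.3493]
eef_rot: [-3.141, -0.002, -0.057]
force: [0.9, 0.5, -0.3]
grip_width: 0.0007
grip_force: 0.0
```

servo_tool(motion=[[1,2.3,-0.2,0,5],[1,4,-0.3,0,13],[1,5.7,0,0,21],[1,7.3,0.4,0,29],[1,8.8,1.1,0,37],[1,10.3,1.9,0,45],[1,11.6,3,0,53],[1,12.7,4.2,0,61],[1,13.7,5.6,0,69],[1,14.4,7.1,0,77],[1,14.9,8.3,0,83],[1,15.1,9.2,0,87],[1,15.1,9.2,0,87],[1,15.1,9.2,0,87]])

```text
time_s: 40.45
ee_pos: [0.5808, 0.3167, 0.3492]
eef_rot: [3.14, -0.001, 1.462]
force: [0.3, -1.4, 1.5]
grip_width: 0.0004
grip_force: 0.7
```

servo_tool(motion=[[1,0,0.3,0,0],[1,0,0.5,0,0],[1,0,0.5,0,0]])

```text
time_s: 40.83
ee_pos: [0.5813, 0.319, 0.349]
eef_rot: [3.141, 0.007, 1.46]
force: [-4.6, -29.2, 11.7]
grip_width: 0.0003
grip_force: 15.0
```

The hook is against its folded stop (29 N). Back off, rise and check its angle.

servo_tool(motion=[[1,0,-1,0,0],[1,0,-3,0,0],[1,0,-4,5,0],[1,0,-4,10,0],[1,0,-4,13,0],[1,0,-4,13,0],[1,0,-4,13,0]])

```text
time_s: 41.7
ee_pos: [0.5806, 0.2816, 0.4763]
eef_rot: [-3.14, 0.001, 1.462]
force: [-0.1, -0.7, -0.3]
grip_width: 0.0006
grip_force: 0.0
```

```bash
python3 - <<'E'
from h import *
np.set_printoptions(precision=4,suppress=True)
w=cam('wrist');o=ctrl.get_obs();print(o['ee_pos'],o['eef_rot'])
g=w['image'].astype(int); m=((g.min(2)>125)&(g.max(2)-g.min(2)<30)).astype(np.uint8)
a=np.radians(-6.6)
d=np.array([np.cos(a),np.sin(a)])
e=proj(w,[[*(np.array([.463,.343])+r*d),.166] for r in (.0,.03,.09,.13,.15)]);print('expected',e)
pts=[]
for u in np.arange(e[1,0],e[3,0],6 if e[3,0]>e[1,0] else -6):
    v0=np.interp(u,sorted(e[:,0]),e[np.argsort(e[:,0]),1]); lo=int(v0-25); r=np.flatnonzero(m[max(lo,0):int(v0+25),int(u)])
    if len(r): pts.append((u,max(lo,0)+r.mean()))
P=plane(w,pts,.164); print(len(pts)); print(P[::3]); f=np.polyfit(P[:,0],P[:,1],1); print(np.degrees(np.arctan(f[0])))
E
```

```text
[0.5807 0.2817 0.476 ] [-3.1395  0.001   1.4623]
expected [[128.7155 147.7768]
 [163.7154 148.1124]
 [233.5045 148.7426]
 [279.9505 149.1331]
 [303.1704 149.3197]]
20
[[0.4927 0.3425 0.164 ]
 [0.5082 0.3409 0.164 ]
 [0.5236 0.3392 0.164 ]
 [0.539  0.3367 0.164 ]
 [0.5544 0.3351 0.164 ]
 [0.5699 0.3334 0.164 ]
 [0.5854 0.3318 0.164 ]]
-6.762176139810724
```

The hook lies at −6.8° and the board at about −6.5°, so it is folded flat. Next the lid: go behind it.

servo_tool(motion=[[1,0.5,-5,0,-10],[1,1,-11,0,-20],[1,2,-17,0,-30],[1,3,-23,0,-40],[1,4,-29,0,-50],[1,5,-35,0,-60],[1,6,-41,0,-70],[1,6.4,-47,0,-80],[1,6.4,-53.3,0,-85],[1,6.4,-53.3,0,-85],[1,6.4,-53.3,0,-85],[1,6.4,-53.3,0,-85],[1,6.4,-53.3,-5,-85],[1,6.4,-53.3,-10.3,-85],[1,6.4,-53.3,-10.3,-85],[1,6.4,-53.3,-10.3,-85]])

```text
time_s: 43.75
ee_pos: [0.645, -0.2505, 0.3775]
eef_rot: [3.14, -0.003, -0.02]
force: [0.2, -0.6, 0.1]
grip_width: 0.0009
grip_force: 0.0
```

servo_tool(motion=[[1,-1.5,0,0,0],[1,-3,0,0,0],[1,-4.5,0,0,0],[1,-5.6,0,0,0],[1,-6.6,0,0,0],[1,-7.5,0,0.3,0],[1,-8.4,0,0.4,0],[1,-9.5,0,0.4,0],[1,-10.5,0,0.3,0],[1,-11.5,0,0,0],[1,-12.5,0,-0.4,0],[1,-13.3,0,-1.1,0],[1,-13.9,0,-1.9,0],[1,-14.5,0,-2.9,0],[1,-14.9,0,-3.8,0],[1,-15.2,0,-4.6,0],[1,-15.2,0,-4.6,0],[1,-15.2,0,-4.6,0]])

```text
time_s: 46.0
ee_pos: [0.4927, -0.2511, 0.3288]
eef_rot: [3.141, -0.0, -0.021]
force: [0.2, 1.0, 1.1]
grip_width: 0.0004
grip_force: 0.0
```

servo_tool(motion=[[1,0,0,1.5,0],[1,-2.2,0,1.5,0],[1,-2.2,0,1.5,0],[1,-2.2,0,0,0],[1,-2.2,0,-0.5,0],[1,-2.2,0,-0.9,0],[1,-2.2,0,-1.2,0],[1,-2.2,0,-1.4,0],[1,-2.2,0,-1.4,0],[1,-2.2,0,-1.4,0]])

```text
time_s: 47.25
ee_pos: [0.4708, -0.251, 0.3152]
eef_rot: [3.142, 0.0, -0.021]
force: [-5.5, 1.8, 13.2]
grip_width: 0.0008
grip_force: 6.1
```

servo_tool(motion=[[1,0,0,-0.2,0],[1,0,0,-0.4,0],[1,0,0,-0.4,0]])

```text
time_s: 47.62
ee_pos: [0.4707, -0.251, 0.3142]
eef_rot: [3.14, -0.001, -0.021]
force: [-20.2, 9.3, 45.7]
grip_width: 0.0004
grip_force: 23.0
```

servo_tool(motion=[[1,0,0,1,0],[1,-2,0,6,0],[1,-8,0,12,0],[1,-10,0,15,0],[1,-10,0,15,0],[1,-10,0,15,0],[1,-10,0,15,0]])

```text
time_s: 48.5
ee_pos: [0.3713, -0.2511, 0.4592]
eef_rot: [-3.14, 0.002, -0.021]
force: [-0.4, 0.0, 0.2]
grip_width: 0.0008
grip_force: 0.0
```

```bash
python3 - <<'E'
from h import *
np.set_printoptions(precision=4,suppress=True)
w=cam('wrist');o=ctrl.get_obs();print(o['ee_pos'])
C=np.array([.5211,-.2515]);y=np.radians(-1.2);Rm=np.array([[np.cos(y),-np.sin(y)],[np.sin(y),np.cos(y)]])
g=w['image'].astype(int)
for z in(.116,.125):
  for yy in (.06,-.06):
    print(z,'edge',proj(w,[[*(C+Rm@[x,yy]),z] for x in(.042,-.044)]).tolist())
u=int(proj(w,[[*(C+Rm@[-.04,.06]),.116]])[0,0]); print(u,g[40:200:3,u].tolist())
E
```

```text
[ 0.3712 -0.2511  0.4593]
0.116 edge [[196.9570332167244, -26.415700988621893], [202.21805318120747, 81.84651769716541]]
0.116 edge [[338.68182081662314, -26.17477164745557], [333.6362696056351, 82.08564848623104]]
0.125 edge [[194.5502101765506, -31.211601912178452], [200.15181873272456, 80.63146004015685]]
0.125 edge [[340.82359244978284, -30.962877347001807], [335.46413968576195, 80.87786132269967]]
201 [[160, 159, 163], [162, 160, 164], [162, 160, 164], [162, 160, 164], [161, 159, 163], [161, 159, 162], [162, 158, 163], [162, 160, 164], [160, 159, 162], [162, 160, 162], [160, 158, 161], [160, 158, 162], [156, 153, 157], [76, 73, 73], [73, 69, 69], [73, 70, 69], [72, 68, 67], [159, 110, 68], [156, 108, 67], [155, 107, 65], [154, 108, 66], [152, 105, 64], [152, 106, 65], [147, 102, 62], [150, 104, 63], [158, 108, 64], [161, 110, 67], [164, 112, 65], [168, 115, 69], [162, 110, 66], [158, 109, 65], [164, 112, 65], [161, 110, 66], [157, 108, 64], [168, 114, 64], [163, 111, 66], [160, 109, 64], [158, 107, 65], [153, 104, 61], [162, 111, 65], [158, 107, 63], [161, 110, 66], [161, 109, 64], [158, 107, 63], [155, 106, 62], [162, 111, 65], [165, 113, 65], [156, 107, 63], [169, 117, 67], [168, 114, 67], [168, 114, 65], [165, 113, 67], [170, 115, 67], [171, 116, 68]]
```

The fingertip reached 0.115 m with the lid pressed down. That matches the lid shut on the rim; at the catch it would be about 0.125 m. Everything else is in place and the robot is clear, so I hand in.

```bash
python3 -c "
from station import ctrl
print(ctrl.hand_in())"
```

```text
the job is handed in; nothing more can be done
None
```

I handed the job in, but `hand_in()` returned no verdict: by my checks both weights present hung together for over 2.2 s and then stood in bay0 and bay1, the hook is folded flat, and the lid is shut (judged from the fingertip height while pressing it, not a final picture).

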